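# Slide a filter holder under the spring clip of a viewing stage

### The job

Load the white filter holder into the viewing stage on the bench: with one fingertip press the spring clip's long thumb bar down and keep it down while the other fingertip pushes the holder, by its upright rear lip, along the channel and under the clip's raised toe until it is fully home against the end stop. Only then let the clip close on the holder and take the hand away. Push the holder flat along its channel, do not lift it or tip it up, and leave the beaker, the dish and the carton where they stand.

Things in the scene. Friction and masses are not known exactly. Their poses are not given: they have to be found in the camera images.
- stage: Fixed viewing stage: grey base 205 x 150 x 10 mm, raised dark steel deck, top 24 mm above the bench (x -122 to 78, y -32 to 32 mm). Origin on the bench under the channel's centre line, z up; +x is the way the holder is pushed (away from the robot), +y towards the thumb bar. Channel 54 mm wide between rails 8 mm high, open at -x. Axle posts at y 36, x -123 and 52 mm, 43 mm high. All under 55 mm.
- stop (a point): Point on the deck surface at the middle of the end stop's face that the holder's front edge must come up against (stage x = +60 mm). The stop is 14 mm high above the deck.
- holder: Loose white plastic filter holder, about 120 g: plate 84 (x) x 48 x 6 mm with a round filter disc, flat on the deck in the channel. Origin at the centre of its underside; +x end (front edge at +42 mm) goes in first. An upright lip 6 mm thick, 48 mm wide, its top 18 mm above the deck, runs along the rear edge. Home: origin at stage x = +18 mm; it starts 43 to 63 mm short of that, before the toe.
- lip (a point): Middle of the rear face of the holder's lip, 42 mm behind the holder's origin, 10 mm above the deck: push here towards the stage's +x.
- clip (a joint): Spring clip, steel rocker on an axle along stage x at y = 36 mm, 36 mm above the bench. Rad: 0 = at rest, toe 1 mm above the deck, blocking the holder; grows as the bar is pressed; 0.42 = bar on its limit, level, its top 30.5 mm above the bench, toe 12 mm above the deck. Hold above 0.25 for the holder to pass. Closed on the holder: about 0.18. Springs back; full press takes about 5 N at mid-width.
- bar_rear (a point): Top of the thumb bar at its rear (-x) end, on its mid-width; moves with the clip. The bar is a flat ribbed steel strip 98 mm long (stage x -120 to -22 mm) and 40 mm wide (y 42 to 82 mm when pressed). At rest it slopes up outwards at 0.42 rad and this point is 41.5 mm above the bench; fully pressed 30.5 mm. A fingertip may slide along the whole bar while pressing it.
- bar_front (a point): The same line on the top of the thumb bar at its front (+x) end, 98 mm from bar_rear.
- toe (a point): Middle of the underside of the clip's toe, 20 mm long (stage x = 25 to 45 mm) and 6 mm wide, at stage y = 7 mm; moves with the clip.
- beaker: Bystander: open clear beaker, 68 mm across, 85 mm high, standing loose beside the stage. Origin at the centre of its underside.
- dish: Bystander: closed clear dish, 64 mm across, 18 mm high, loose on the bench. Origin at the centre of its underside.
- carton: Bystander: small white carton 55 x 55 x 58 mm, loose on the bench. Origin at the centre of its underside.
Not all that is in view belongs to the job. Leave any green or orange look-alike of the holder alone.

How it is judged:
By the outcome, as a careful person would: the job done as asked, in the order asked, and still so for the second after the job is handed in, with the robot touching nothing.
It also fails if it takes over 38 s, if anything falls off the work surface, if the arm or the gripper's body presses on something with over 40 N, if the wrist force passes 120 N, or if a joint passes its speed limit or range.

### The arm

A 7-joint arm with a two-finger parallel gripper is mounted at the origin on the work surface. World frame = base frame: x ahead of the robot, y to its left, z up, the work surface at z = 0. Lengths are in mm, angles in rad, forces in N, time in s.
With the tool pointing down it reaches from about 425 to 1025 mm from the base axis. Payload 9.4 kg.
Tool frame: the origin (TCP) lies on the centre line of the jaws, within the pads' length; the fingertips stand 25 mm ahead of it and the grasp point (between the pads) lies 6 mm ahead of it (bot.nose_length is the distance from the TCP to the fingertips, in mm); z points along the fingers, x is the direction in which the jaws open and shut, and the axes are right-handed (so a half turn about z gives the same grasp; the last joint's range is limited). The gripper opens to 85 mm and grips with 20 to 120 N. Pads are 22 mm wide; open, the fingers measure 114 mm over their backs; the gripper's body (76 mm by 85 mm) begins 54 mm behind the grasp point. The pads swing forward as they close: fully open they stand 13 mm farther back than shut.
Start: joints at [1.19, 0.599, -0.003, 1.599, 0.002, 0.943, -0.08], TCP at [216.873, -691.802, 223.575] pointing down, gripper open.
Joint ranges: [-2.57, 2.57], [-0.35, 1.97], [-1.29, 1.29], [0.11, 2.56], [-1.05, 4.19], [0.11, 1.86], [-2.63, 2.63]. Speed limits (rad/s): [2.22, 2.22, 3.01, 3.01, 3.14, 3.14, 3.14].

### API

Orientations are given as a rotation vector (axis times angle).
In Python, from station import bot gives the robot as it stands.
- The arm moves only by the tool play_rows, never from a script. Its argument "series" is a list that holds one entry, the list of rows, each a list of 6 numbers: the shift along the tool's x, y, z in mm, then the turn, a rotation vector about the tool's x, y, z in degrees. In form: [[[dx, dy, dz, ax, ay, az], ...]]. A call has 1 to 5 rows; each row is the pose to reach, as a shift and turn from the pose commanded when the call began, along the tool's axes at that moment; what a row does not reach only later rows make up. A row lasts 1/10 s, in which the tool goes at most 50 mm and 8.59 degrees, less where a joint would pass 70% of its speed; a pose out of reach is approached as far as the arm can. A call with a gripper value outside its range is refused whole. "hand" is the opening, from 0 (shut) to 1 (fully open), set as the call begins (left out, the last holds). The fingers move at their own pace and stop on an object; "newtons" is the grip in N (left out, the last holds). Time passes only in rows, so rows that repeat a pose let the fingers close. It gives the time, the measured TCP pose, the force and the opening at its end, in the units of the state.
- bot.observe(): the state, without advancing time (a new reading comes with each control period).
- bot.capture(name): name is "side" or "top" or "wrist"; returns the picture (420x560x3 uint8, red, green, blue); there is no depth.
- bot.get_calibration(name): a dict with "fx", "fy", "cx", "cy" (pixels), "R" (3x3) and "t" (3): a world point X has camera coordinates R X + t; the wrist camera has in their place "hand_eye" (4x4, takes a point from camera to tool coordinates, whose origin is the TCP and whose axes are the tool frame's). Camera axes: x right, y down, z forward; pixel columns grow to the right and rows downward; lengths in mm; the calibration is good to about 2 mm. A picture is of the moment at which its call begins: read the wrist's pose just before it. get_calibration takes no time and is no camera call.
- bot.finish_job(): hands the job in, once; it reports no verdict.
The state is a dict: "time_s": time; "qpos": joint angles; "joint_velocities": joint speeds; "effort": joint torques, N m; "ee_pos": TCP position; "tcp_rot": TCP orientation; "contact_force": force on the tool from outside, world axes, zero at the start; "wrist_torque": the same for the moment, N m; "gripper_width": finger opening in mm.
Only numpy, scipy, OpenCV 4.12 (cv2) and the standard library are available. Lean on these libraries where they do the work, as an engineer would, in place of code of your own. Each camera call takes 0.05 s, during which the arm holds its last target.

## Working session

There is one attempt and no reset: what is moved stays moved. The work goes in short steps, Python scripts to look and compute and a tool call to move; the robot and the scene stay as the last step left them, time stands still between calls to the robot, and variables do not carry over. Pictures are saved under pics/ and viewed, and the job is handed in when it is done.

Besides the shell and the picture viewer there is one more tool, called after ">>>" as name(argument=value, ...) on one line, values as JSON. play_rows: Moves the arm, as the interface text tells. Its arguments: {"type":"object","properties":{"series":{"type":"array","items":{"type":"array","items":{"type":"array","items":{"type":"number"}}}},"hand":{"type":"number"},"newtons":{"type":"number"}},"required":["series"]}

```bash
ls; mkdir -p pics; python3 - <<'E'
from station import bot
import cv2
s=bot.observe(); print(s['time_s'],s['ee_pos'],s['tcp_rot'],s['gripper_width'],bot.nose_length)
for n in ['side','top','wrist']:
    cv2.imwrite(f'pics/{n}0.png',bot.capture(n)[:,:,::-1]); c=bot.get_calibration(n); print(n,c)
E
```

```text
pics
0.0 [ 216.70253611 -691.34275505  222.69589212] [-2.53135134e+00  1.85920920e+00  2.15196158e-03] 85.55382262344222 25.0
side {'fx': 481.581518582833, 'fy': 481.581518582833, 'cx': 283.52517052419364, 'cy': 208.61646702407035, 'R': array([[-0.70776795, -0.70612511,  0.021257  ],
       [-0.39125302,  0.36675439, -0.84404519],
       [ 0.58820541, -0.605705  , -0.53585059]]), 't': array([432.05199588, 263.97180832, 642.924517  ])}
top {'fx': 406.16098288167234, 'fy': 406.16098288167234, 'cx': 270.58210998115, 'cy': 214.35667203395474, 'R': array([[ 0.00635956, -0.99997864, -0.00151147],
       [-0.98161242, -0.00595437, -0.19079203],
       [ 0.19077896,  0.00269703, -0.98162932]]), 't': array([ 24.23708799, 560.34042718, 646.60713553])}
wrist {'fx': 352.27192862419486, 'fy': 352.27192862419486, 'cx': 282.2134656140054, 'cy': 208.70264026292617, 'hand_eye': array([[ 9.99999029e-01, -5.57064670e-04, -1.27757541e-03,
        -1.75049302e-01],
       [ 8.82721852e-04,  9.62508732e-01,  2.71249260e-01,
        -6.87266380e+01],
       [ 1.07857411e-03, -2.71250124e-01,  9.62508289e-01,
        -1.50095896e+02],
       [ 0.00000000e+00,  0.00000000e+00,  0.00000000e+00,
         1.00000000e+00]])}
```

View pics/side0.png

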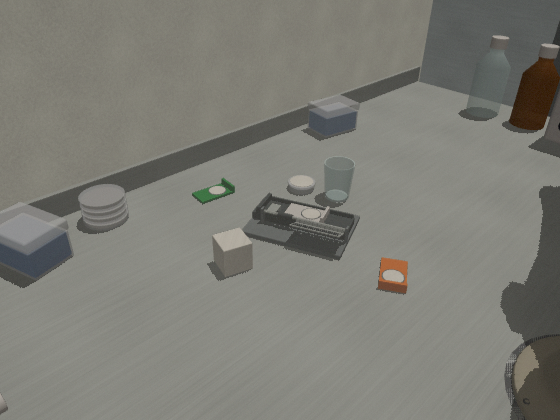

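View pics/top0.png

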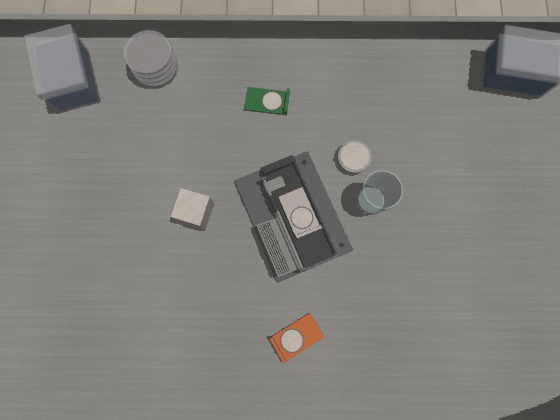

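View pics/wrist0.png

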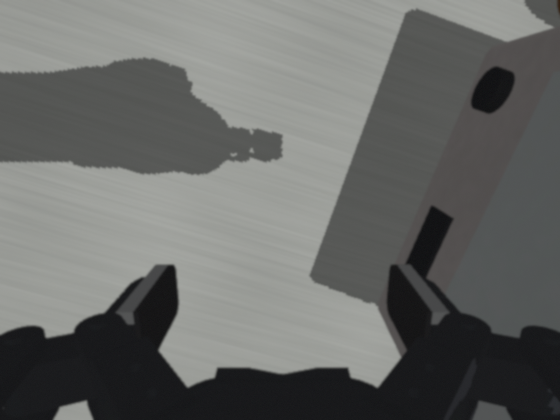

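```bash
python3 - <<'E'
import cv2
a=cv2.imread('pics/top0.png')[135:295,215:415]; cv2.imwrite('pics/topc.png',cv2.resize(a,(800,640)[:2],interpolation=cv2.INTER_CUBIC)[:600])
a=cv2.imread('pics/side0.png')[185:265,235:370]; cv2.imwrite('pics/sidec.png',cv2.resize(a,None,fx=5.9,fy=5.9,interpolation=cv2.INTER_CUBIC))
E
```

```text
(no output)
```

View pics/topc.png

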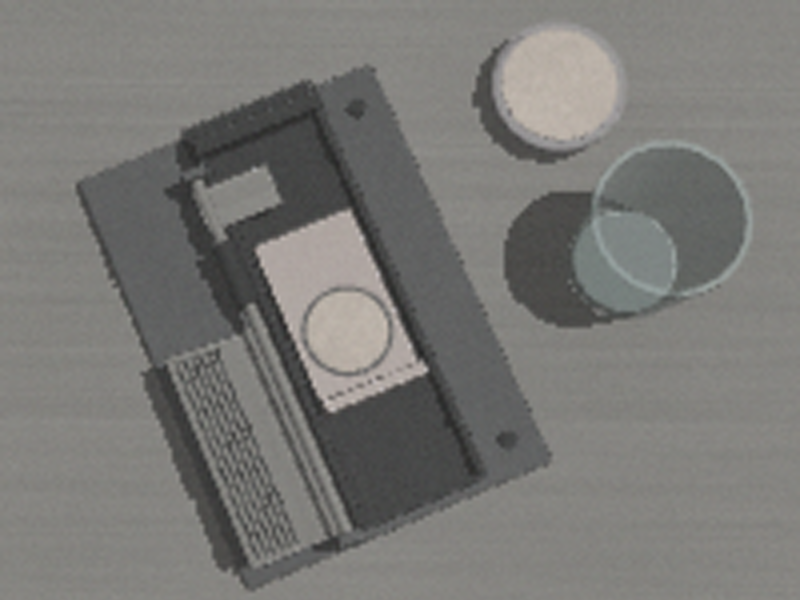

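View pics/sidec.png

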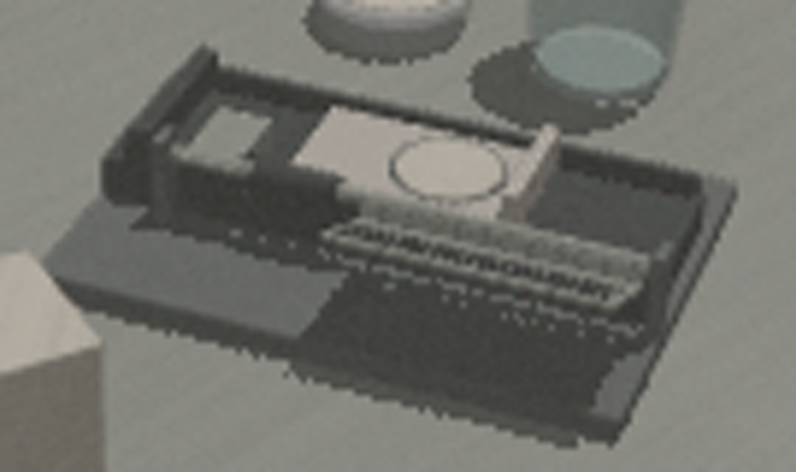

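```bash
cat > h.py <<'E'
import numpy as np
from station import bot
from scipy.spatial.transform import Rotation as Ro
def ray(n,uv,pose=None):
    c=bot.get_calibration(n); d=np.array([(uv[0]-c['cx'])/c['fx'],(uv[1]-c['cy'])/c['fy'],1.])
    if n=='wrist':
        T=c['hand_eye']; p,rv=pose; R=Ro.from_rotvec(rv).as_matrix()
        return R@T[:3,3]+p, R@T[:3,:3]@d
    return -c['R'].T@c['t'], c['R'].T@d
def onz(n,uv,z,pose=None):
    o,d=ray(n,uv,pose); return o+d*(z-o[2])/d[2]
def proj(n,X,pose=None):
    c=bot.get_calibration(n)
    if n=='wrist':
        T=c['hand_eye']; p,rv=pose; R=Ro.from_rotvec(rv).as_matrix()
        x=T[:3,:3].T@(R.T@(np.array(X)-p)-T[:3,3])
    else: x=c['R']@np.array(X)+c['t']
    return c['fx']*x[0]/x[2]+c['cx'],c['fy']*x[1]/x[2]+c['cy']
E
python3 - <<'E'
from h import *
np.set_printoptions(precision=1,suppress=True)
f=lambda u,v:(215+u/4-.4,135+v/4-.4)
C=[onz('top',f(*p),10) for p in [(77,187),(373,66),(551,460),(247,590)]]
for i in range(4): 
    d=C[(i+1)%4]-C[i]; print(C[i],np.linalg.norm(d),np.degrees(np.arctan2(d[1],d[0])))
yaw=np.mean([np.arctan2(*(C[1]-C[2])[1::-1]),np.arctan2(*(C[0]-C[3])[1::-1]),np.arctan2(*(C[0]-C[1])[1::-1])-np.pi/2])
print('yaw',np.degrees(yaw))
ex=np.array([np.cos(yaw),np.sin(yaw),0]);ey=np.array([-ex[1],ex[0],0])
# holder plate front corners z=30, lip top rear corners z=42
P={'hf1':((257,244),30),'hf2':((352,210),30),'lr1':((330,413),42),'lr2':((428,375),42),'bar_rear_out':((247,568),50),'bar_front_out':((168,362),50),'stopL':((185,135),38),'stopR':((312,83),38)}
for k,(p,z) in P.items():
    X=onz('top',f(*p),z); print(k,X,X@ex,X@ey)
for c in C: print('base',c@ex,c@ey)
E
```

```text
[631.   96.7  10. ] 151.09205253618043 -66.57401955268658
[691.1 -41.9  10. ] 201.98406360681085 -157.22463938275652
[ 504.8 -120.1   10. ] 148.96297149453184 113.21695195888427
[446.1  16.8  10. ] 201.42765676811902 23.3794731416407
yaw 23.1936047353992
hf1 [599.3  13.1  30. ] 556.0665524403233 -223.99174012576316
hf2 [615.4 -29.8  30. ] 553.9280859182902 -269.75540793169887
lr1 [521.3 -18.5  42. ] 471.83180836092066 -222.3198237858091
lr2 [538.2 -61.3  42. ] 470.5506379261912 -268.33118782901283
bar_rear_out [454.2  17.3  50. ] 424.31185214558 -162.94642579275984
bar_front_out [541.9  51.7  50. ] 518.4942225591133 -165.86616593918794
stopL [647.8  45.9  38. ] 613.4679380620003 -212.95514969316523
stopR [672.7 -11.5  38. ] 613.7798339100253 -275.52711480938336
base 618.1124456691474 -159.59839093795338
base 618.7252312410945 -310.68920082869005
base 416.74654908788966 -309.2147833929286
base 416.68584877593315 -160.25182426565817
```

>>> play_rows(series=[[[-38,-32,2,0,0,0],[-76,-64,4,0,0,0],[-114,-96,6,0,0,0],[-152,-128,8,0,0,0],[-190,-160,10,0,0,0]]], hand=0.56)

```text
time_s: 0.65
ee_pos: [313.1, -460.7, 213.4]
tcp_rot: [-2.532, 1.86, 0.0]
contact_force: [0.9, -0.3, -0.2]
gripper_width: 48.0
```

>>> play_rows(series=[[[-38,-32,2,0,0,0],[-76,-64,4,0,0,0],[-114,-96,6,0,0,0],[-152,-128,8,0,0,0],[-190,-160,10,0,0,0]]])

```text
time_s: 1.15
ee_pos: [408.9, -231.6, 203.6]
tcp_rot: [-2.532, 1.86, -0.0]
contact_force: [1.4, -0.1, 0.5]
gripper_width: 47.9
```

```bash
cat >> h.py <<'E'
def goto(P,yaw):
    s=bot.observe(); R=Ro.from_rotvec(s['tcp_rot']).as_matrix()
    ex=np.array([np.cos(yaw),np.sin(yaw),0]);ey=np.array([-ex[1],ex[0],0])
    Rt=np.c_[-ey,-ex,[0,0,-1]]
    print('t',round(s['time_s'],2),'pos',s['ee_pos'].round(1),'F',np.round(s['contact_force'],1),'w',round(s['gripper_width'],1))
    print('shift',(R.T@(np.array(P)-s['ee_pos'])).round(1),'turn deg',np.degrees(Ro.from_matrix(R.T@Rt).as_rotvec()).round(2))
E
python3 -c "
from h import *
goto([497,-20,155],np.radians(23.2)); print(bot.nose_length)"
```

```text
t 1.15 pos [ 408.9 -231.6  203.6] F [ 1.4 -0.1  0.5] w 47.9
shift [-175.6 -147.3   48.6] turn deg [-0.01 -0.01 -5.81]
25.0
```

>>> play_rows(series=[[[-38,-32,5,0,0,-1.5],[-76,-64,15,0,0,-3],[-114,-96,25,0,0,-4.5],[-150,-126,37,0,0,-5.8],[-175,-147,48,0,0,-5.8]]])

```text
time_s: 1.65
ee_pos: [497.5, -19.0, 155.1]
tcp_rot: [-2.625, 1.724, -0.0]
contact_force: [-0.3, -1.0, 0.2]
gripper_width: 48.0
```

>>> play_rows(series=[[[0,0,0,0,0,0],[0,0,0,0,0,0]]])

```text
time_s: 1.85
ee_pos: [496.1, -22.0, 155.1]
tcp_rot: [2.624, -1.726, -0.002]
contact_force: [-0.4, -0.3, 0.5]
gripper_width: 48.0
```

```bash
python3 - <<'E'
from h import *
import cv2,json
s=bot.observe(); im=bot.capture('wrist')[:,:,::-1]
cv2.imwrite('pics/w1.png',im)
json.dump([list(s['ee_pos']),list(s['tcp_rot'])],open('w1.json','w')); print(s['time_s'],s['ee_pos'],s['tcp_rot'],s['gripper_width'])
E
```

```text
1.85 [496.14599294 -21.96006402 155.12424909] [ 2.62381747e+00 -1.72610312e+00 -1.59679782e-03] 48.00177825129507
```

View pics/w1.png

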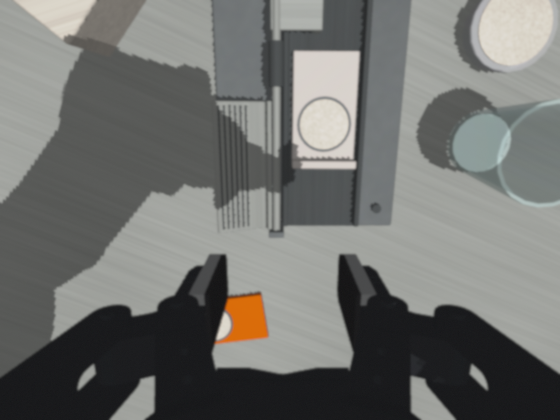

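```bash
python3 - <<'E'
from h import *
import cv2,json
p,r=[np.array(a) for a in json.load(open('w1.json'))]; pose=(p,r)
yaw=np.radians(23.2);ex=np.array([np.cos(yaw),np.sin(yaw),0]);ey=np.array([-ex[1],ex[0],0])
print('tcp',p@ex,p@ey)
P={'hf1':((293,51),30),'hf2':((359,51),30),'lipR':((356,169),42),'lipL':((303,169),42),'deckrear':((320,226),24),'deckR':((356,226),24),'baseR_rear':((391,225),10),'baseR_up':((411,0),10),'bar_rear_out':((220,231),50),'bar_front_out':((217,98),50),'bar_rear_in':((266,231),32.5),'bar_front_in':((268,98),32.5),'railR_low':((359,226),32),'railR_up':((366,0),32),'screw':((376,208),10),'fingL':((217,255),135),'fingR':((348,255),135)}
for k,(q,z) in P.items():
    X=onz('wrist',q,z,pose); print(k,X.round(1),(X@ex).round(1),(X@ey).round(1))
for nm in ((p+(0,0,-25)),): print(proj('wrist',nm,pose))
im=cv2.imread('pics/w1.png'); cv2.imwrite('pics/w1c.png',cv2.resize(im[20:300,190:430],None,fx=2.1,fy=2.1,interpolation=cv2.INTER_CUBIC))
E
```

```text
tcp 447.3743259907679 -215.63697078910565
hf1 [599.2  14.5  30. ] 556.5 -222.7
hf2 [618.  -29.1  30. ] 556.6 -270.2
lipR [541.3 -62.4  42. ] 472.9 -270.5
lipL [525.5 -25.7  42. ] 472.9 -230.7
deckrear [484.8 -60.8  24. ] 421.7 -246.9
deckR [496.8 -88.6  24. ] 421.7 -277.1
baseR_rear [ 506.7 -121.2   10. ] 418.0 -311.0
baseR_up [668.9 -51.5  10. ] 594.6 -310.8
bar_rear_out [457.7  14.   50. ] 426.2 -167.4
bar_front_out [548.2  50.1  50. ] 523.6 -169.9
bar_rear_in [465.7 -20.   32.5] 420.1 -201.8
bar_front_in [562.3  18.5  32.5] 524.1 -204.5
railR_low [499.5 -88.2  32. ] 424.4 -277.8
railR_up [648.5 -18.7  32. ] 588.7 -272.7
screw [ 515.3 -101.9   10. ] 433.5 -296.6
fingL [478.6   8.  135. ] 443.0 -181.2
fingR [505.6 -54.8 135. ] 443.1 -249.5
(np.float64(283.01340935106595), np.float64(243.82271281277792))
```

View pics/w1c.png

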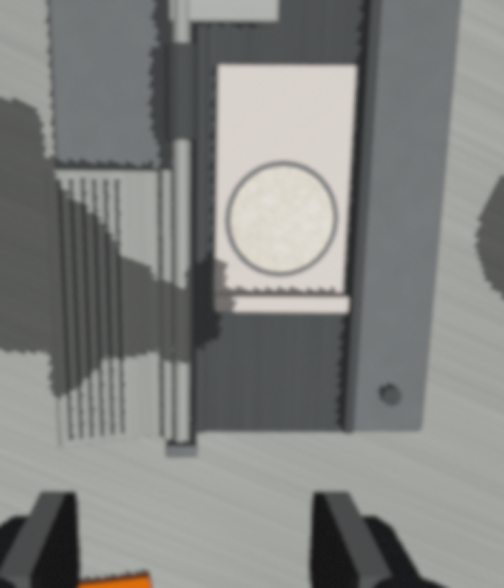

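```bash
python3 - <<'E'
from h import *
import cv2
s=bot.observe(); print(s['ee_pos'])
im=bot.capture('side')[:,:,::-1].copy(); R=Ro.from_rotvec(s['tcp_rot']).as_matrix()
for y in (-11,11):
  for x in (-24,-38.5,24,38.5):
    print(x,y,np.round([proj('side',s['ee_pos']+R@[x,y,z]) for z in (25,0)],0).tolist())
pt=proj('side',s['ee_pos'])
y0,x0=int(pt[1])-65,int(pt[0])-80
cv2.imwrite('pics/s2c.png',cv2.resize(im[y0:y0+130,x0:x0+160],None,fx=4.5,fy=4.5,interpolation=cv2.INTER_CUBIC)); print(x0,y0)
im=bot.capture('top')[:,:,::-1]
pt=proj('top',s['ee_pos']);y0,x0=int(pt[1])-65,int(pt[0])-80
cv2.imwrite('pics/t2c.png',cv2.resize(im[y0:y0+130,x0:x0+160],None,fx=4.5,fy=4.5,interpolation=cv2.INTER_CUBIC)); print(x0,y0)
E
```

```text
[495.98909521 -23.07412116 155.42683857]
-24 -11 [[329.0, 187.0], [330.0, 174.0]]
-38.5 -11 [[326.0, 190.0], [327.0, 178.0]]
24 -11 [[336.0, 175.0], [337.0, 163.0]]
38.5 -11 [[338.0, 172.0], [340.0, 160.0]]
-24 11 [[341.0, 189.0], [342.0, 177.0]]
-38.5 11 [[338.0, 193.0], [339.0, 181.0]]
24 11 [[348.0, 177.0], [349.0, 165.0]]
38.5 11 [[350.0, 174.0], [351.0, 162.0]]
259 104
225 179
```

View pics/s2c.png

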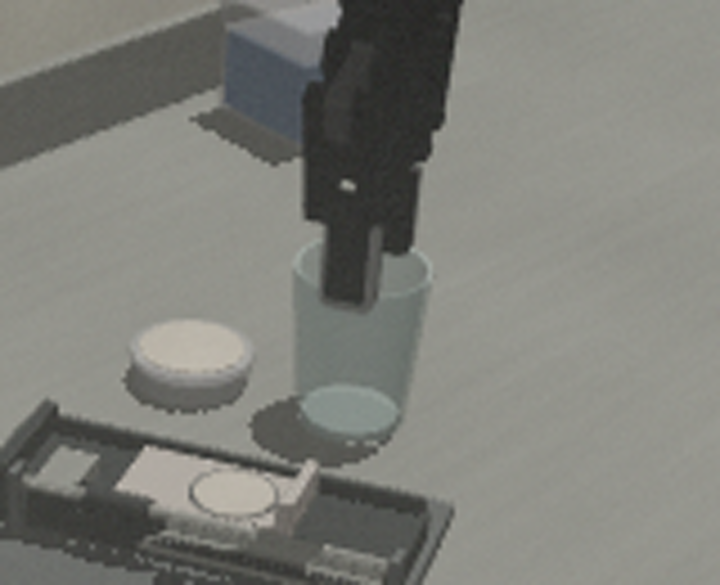

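View pics/t2c.png

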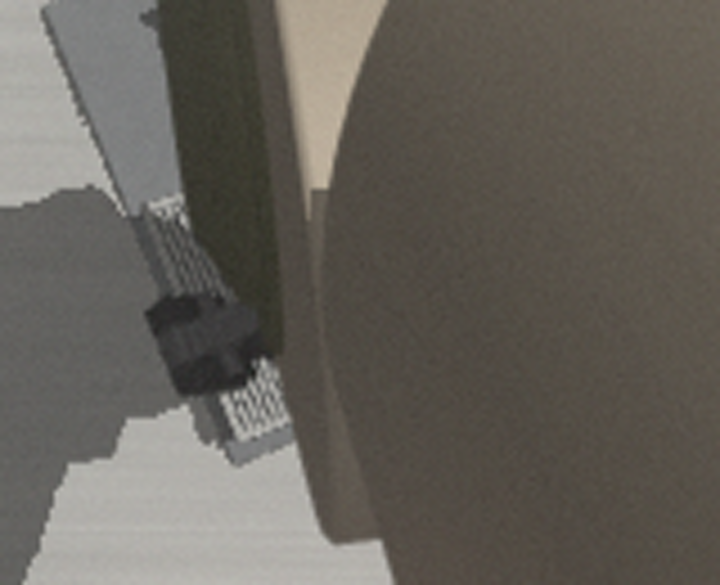

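```bash
cat >> h.py <<'E'
yaw=np.radians(23.2);ex=np.array([np.cos(yaw),np.sin(yaw),0]);ey=np.array([-ex[1],ex[0],0])
def S(x,y,z): # stage coords -> world
    return ex*(544.5+x)+ey*(-245.5+y)+np.array([0,0,z])
def inS(p): return np.array([p@ex-544.5,p@ey+245.5,p[2]]).round(1)
E
python3 -c "
from h import *
print(inS(bot.observe()['ee_pos'])); goto(S(-94,31,75),yaw)"
```

```text
[-98.   28.1 155.8]
t 2.0 pos [496.  -24.  155.8] F [ 0.6 -0.4  0.2] w 48.3
shift [-3.  -4.  80.8] turn deg [ 0.02 -0.03 -0.11]
```

>>> play_rows(series=[[[-1,-1,25,0,0,0],[-2,-3,50,0,0,0],[-3,-4,80,0,0,0],[-3,-4,80,0,0,0],[-3,-4,80,0,0,0]]])

```text
time_s: 2.5
ee_pos: [498.5, -19.2, 75.9]
tcp_rot: [2.621, -1.731, -0.001]
contact_force: [0.6, -0.9, 0.2]
gripper_width: 48.1
```

```bash
python3 - <<'E'
from h import *
import cv2
P=[]
for i in range(2):
    s=bot.observe(); P.append(s['ee_pos']); print(inS(s['ee_pos']),s['contact_force'].round(1))
    im=bot.capture('side')[:,:,::-1].copy() if i==0 else bot.capture('wrist')[:,:,::-1]
    if i==0: 
        R=Ro.from_rotvec(s['tcp_rot']).as_matrix(); x0,y0=265,125
        for x in(-24,-38.5):
          for y in (-11,11):
            for z in (19,-7): print(x,y,z,np.round((np.array(proj('side',s['ee_pos']+R@[x,y,z]))-[x0,y0])*5,0))
        cv2.imwrite('pics/s3c.png',cv2.resize(im[y0:y0+120,x0:x0+150],None,fx=5,fy=5,interpolation=cv2.INTER_CUBIC))
    else: cv2.imwrite('pics/w3.png',im)
E
```

```text
[-93.9  31.4  75.9] [ 0.6 -0.9  0.2]
-24 -11 19 [293. 480.]
-24 -11 -7 [297. 422.]
-24 11 19 [349. 493.]
-24 11 -7 [355. 435.]
-38.5 -11 19 [281. 500.]
-38.5 -11 -7 [285. 441.]
-38.5 11 19 [338. 514.]
-38.5 11 -7 [343. 454.]
[-93.3  31.4  76.5] [-0.4  0.8  1.1]
```

View pics/s3c.png

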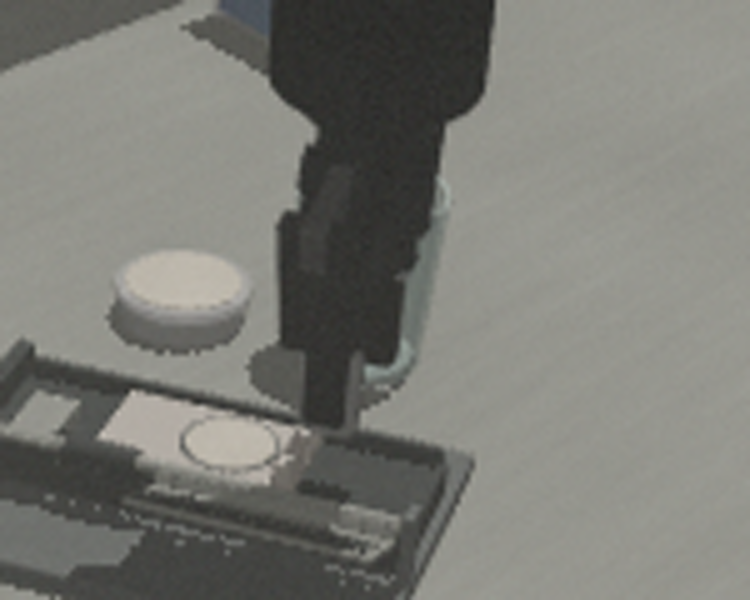

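View pics/w3.png

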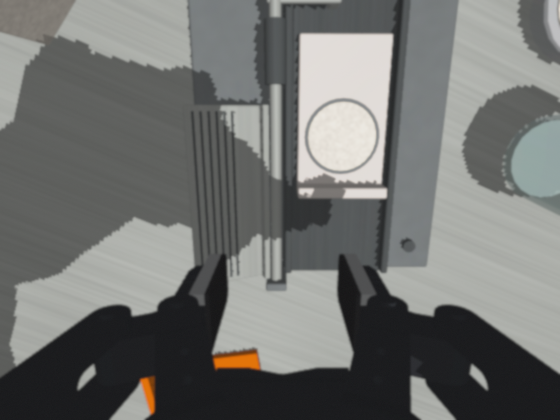

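>>> play_rows(series=[[[0,0,5,0,0,0],[0,0,10,0,0,0],[0,0,15,0,0,0],[0,0,20,0,0,0]]])

```text
time_s: 3.0
ee_pos: [499.0, -18.1, 55.3]
tcp_rot: [-2.623, 1.729, -0.0]
contact_force: [-0.9, 0.6, 0.3]
gripper_width: 47.5
```

>>> play_rows(series=[[[0,0,5,0,0,0],[0,0,10,0,0,0],[0,0,14,0,0,0],[0,0,14,0,0,0]]])

```text
time_s: 3.4
ee_pos: [498.6, -18.2, 40.9]
tcp_rot: [2.622, -1.729, -0.001]
contact_force: [-0.8, -0.0, 1.4]
gripper_width: 47.7
```

```bash
python3 - <<'E'
from h import *
import cv2
s=bot.observe(); print(inS(s['ee_pos']),s['contact_force'].round(1),s['time_s'])
im=bot.capture('side')[:,:,::-1].copy()
x0,y0=265,125
cv2.imwrite('pics/s4c.png',cv2.resize(im[y0+20:y0+130,x0:x0+150],None,fx=5,fy=5,interpolation=cv2.INTER_CUBIC))
cv2.imwrite('pics/w4.png',bot.capture('wrist')[:,:,::-1])
E
```

```text
[-93.3  32.4  40.9] [-0.8 -0.   1.4] 3.4
```

View pics/s4c.png

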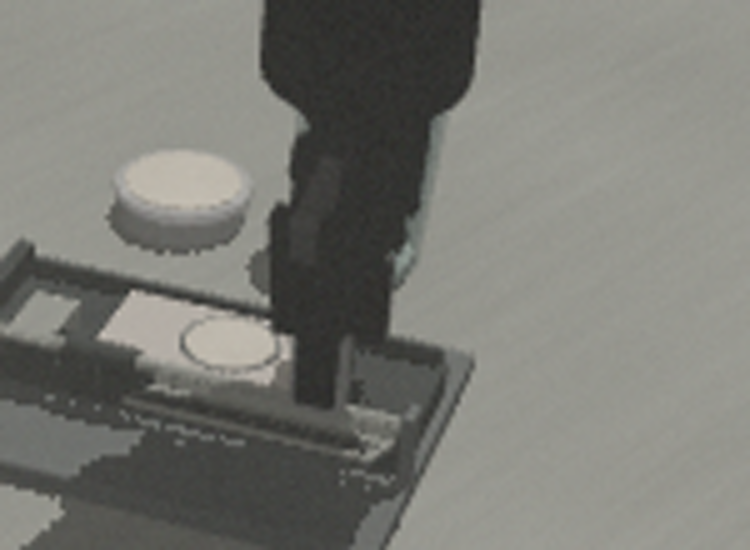

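View pics/w4.png

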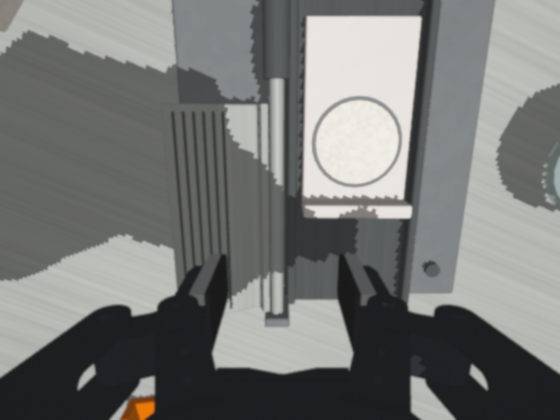

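>>> play_rows(series=[[[0,0,3,0,0,0],[0,0,6,0,0,0],[0,0,6,0,0,0]]])

```text
time_s: 3.8
ee_pos: [498.8, -18.2, 35.3]
tcp_rot: [2.623, -1.729, -0.0]
contact_force: [-0.6, -0.5, 0.7]
gripper_width: 47.7
```

>>> play_rows(series=[[[0,0,3,0,0,0],[0,0,6,0,0,0],[0,0,6,0,0,0]]])

```text
time_s: 4.1
ee_pos: [499.0, -18.1, 29.3]
tcp_rot: [-2.623, 1.729, 0.0]
contact_force: [-0.6, 0.0, 2.2]
gripper_width: 47.9
```

```bash
cat > look.py <<'E'
from h import *
import cv2,sys
n=sys.argv[1]
s=bot.observe(); print(inS(s['ee_pos']),s['contact_force'].round(1),s['time_s'])
im=bot.capture('side')[:,:,::-1].copy()
cv2.imwrite(f'pics/s{n}c.png',cv2.resize(im[165:265,235:375],None,fx=5.5,fy=5.5,interpolation=cv2.INTER_CUBIC))
cv2.imwrite(f'pics/w{n}.png',bot.capture('wrist')[:,:,::-1])
E
python3 look.py 5
```

```text
[-93.   32.3  29.3] [-0.6  0.   2.2] 4.1
```

View pics/s5c.png

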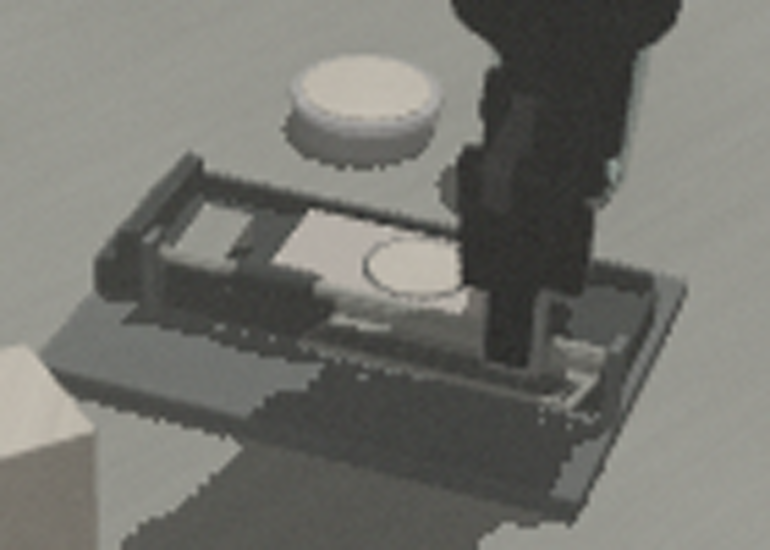

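View pics/w5.png

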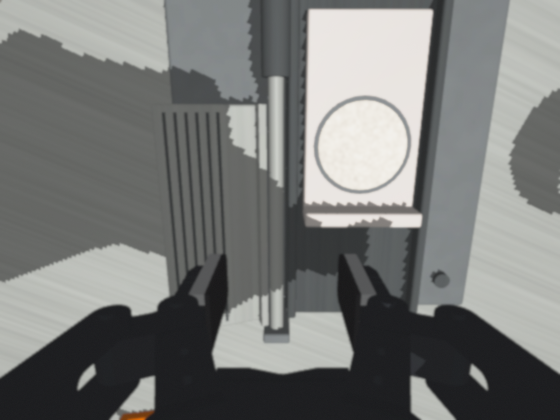

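>>> play_rows(series=[[[0,0,2,0,0,0],[0,0,4,0,0,0],[0,0,4,0,0,0]]])

```text
time_s: 4.5
ee_pos: [499.0, -18.0, 25.4]
tcp_rot: [-2.623, 1.729, 0.0]
contact_force: [0.2, 1.4, 3.3]
gripper_width: 48.2
```

>>> play_rows(series=[[[0,0,1.5,0,0,0],[0,0,3,0,0,0],[0,0,3,0,0,0]]])

```text
time_s: 4.8
ee_pos: [499.0, -18.1, 22.4]
tcp_rot: [-2.623, 1.729, -0.0]
contact_force: [0.9, 0.5, 4.1]
gripper_width: 47.6
```

```bash
python3 look.py 6
```

```text
[-93.   32.2  22.4] [0.9 0.5 4.1] 4.8
```

View pics/s6c.png

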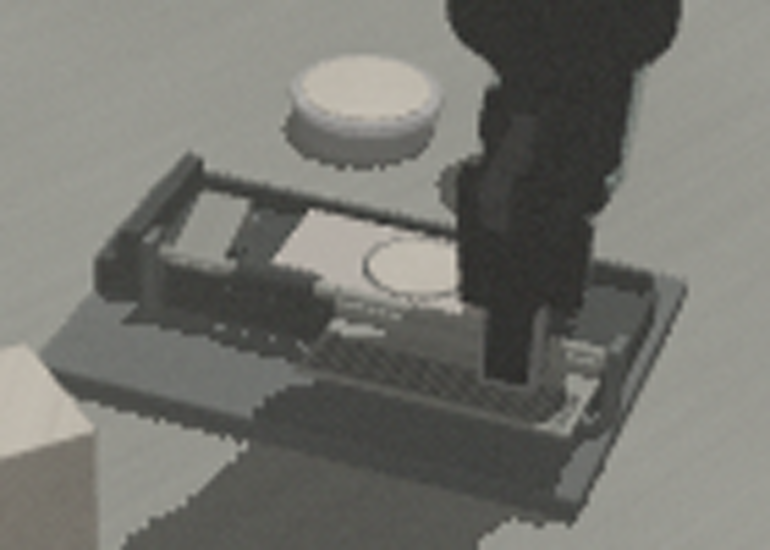

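View pics/w6.png

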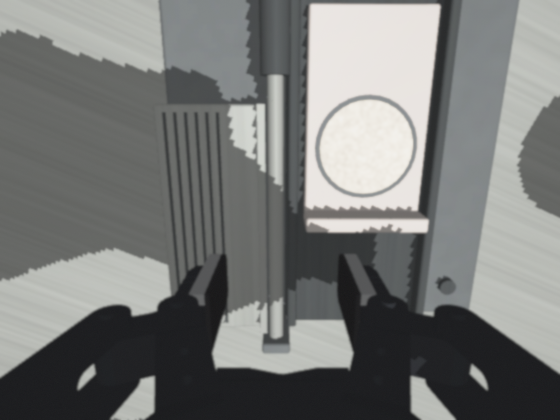

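>>> play_rows(series=[[[0,0,1,0,0,0],[0,-4,1,0,0,0],[0,-8,1,0,0,0],[0,-12,1,0,0,0],[0,-16,1,0,0,0]]])

```text
time_s: 5.4
ee_pos: [513.4, -12.0, 21.5]
tcp_rot: [2.622, -1.729, -0.001]
contact_force: [-2.4, -1.7, 4.1]
gripper_width: 48.0
```

>>> play_rows(series=[[[0,-4,0,0,0,0],[0,-8,0,0,0,0],[0,-8,0,0,0,0]]])

```text
time_s: 5.7
ee_pos: [522.0, -8.3, 21.6]
tcp_rot: [-2.622, 1.728, -0.001]
contact_force: [-1.7, 0.0, 4.3]
gripper_width: 47.5
```

```bash
python3 look.py 7
```

```text
[-68.   32.2  21.6] [-1.7  0.   4.3] 5.7
```

View pics/s7c.png

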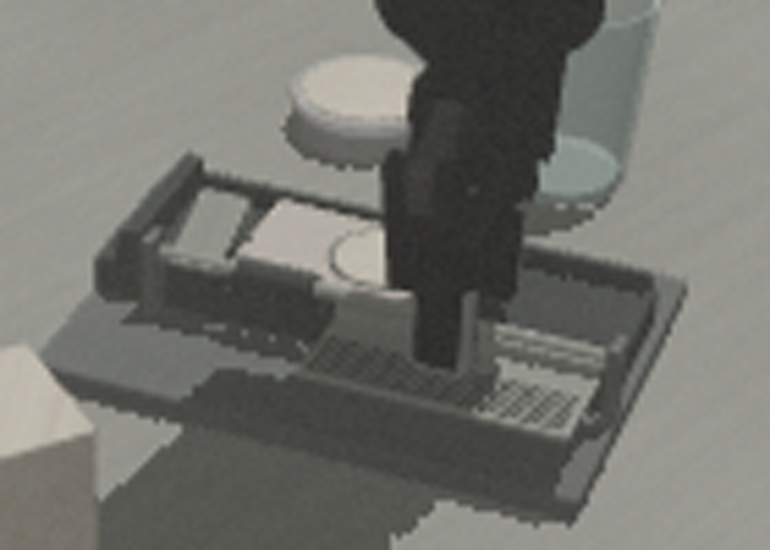

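View pics/w7.png

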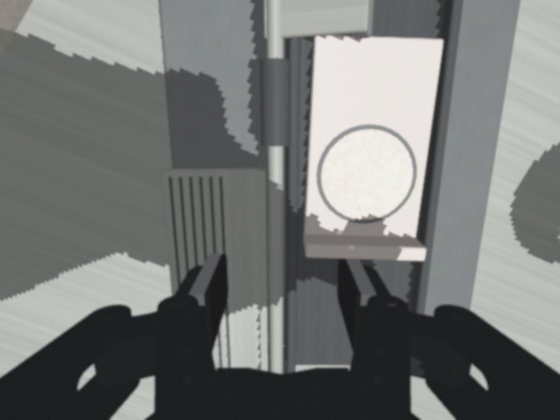

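>>> play_rows(series=[[[0,2,0,0,0,0],[2,2,0.3,0,0,0],[4,1,0.5,0,0,0],[4,-3,0.5,0,0,0],[4,-7,0.5,0,0,0]]])

```text
time_s: 6.3
ee_pos: [527.7, -10.5, 20.9]
tcp_rot: [2.62, -1.729, -0.003]
contact_force: [-4.2, -2.9, 6.5]
gripper_width: 47.8
```

>>> play_rows(series=[[[0,-3,0,0,0,0],[0,-6,0,0,0,0],[0,-6,0,0,0,0]]])

```text
time_s: 6.6
ee_pos: [533.9, -7.9, 20.9]
tcp_rot: [2.621, -1.729, -0.002]
contact_force: [-1.7, -0.7, 4.9]
gripper_width: 47.6
```

```bash
python3 look.py 8
```

```text
[-56.9  27.9  20.9] [-1.7 -0.7  4.9] 6.6
```

View pics/s8c.png

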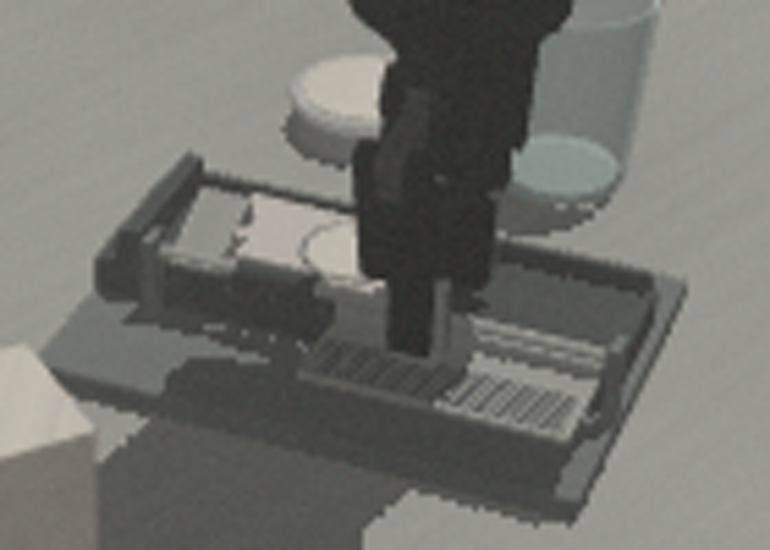

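View pics/w8.png

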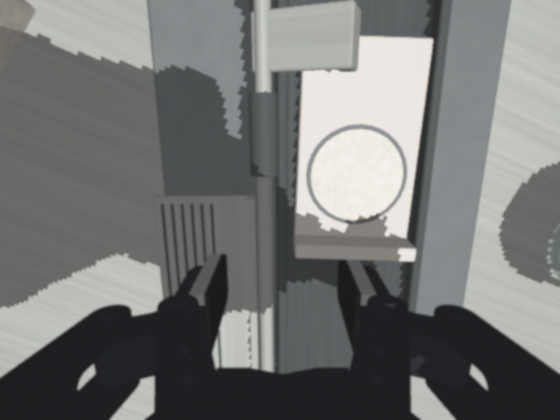

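>>> play_rows(series=[[[0,-3,0,0,0,0],[0,-6,0,0,0,0],[0,-9,0,0,0,0],[0,-12,0,0,0,0],[0,-15,0,0,0,0]]])

```text
time_s: 7.2
ee_pos: [548.4, -1.4, 21.0]
tcp_rot: [2.623, -1.729, -0.0]
contact_force: [-2.6, -1.2, 4.9]
gripper_width: 48.0
```

>>> play_rows(series=[[[0,-2,0,0,0,0],[0,-4,0,0,0,0],[0,-4,0,0,0,0]]])

```text
time_s: 7.5
ee_pos: [552.5, 0.5, 21.1]
tcp_rot: [-2.623, 1.729, -0.001]
contact_force: [-1.5, -0.9, 4.1]
gripper_width: 47.6
```

```bash
python3 look.py 9
```

```text
[-36.5  28.3  21.1] [-1.5 -0.9  4.1] 7.5
```

View pics/s9c.png

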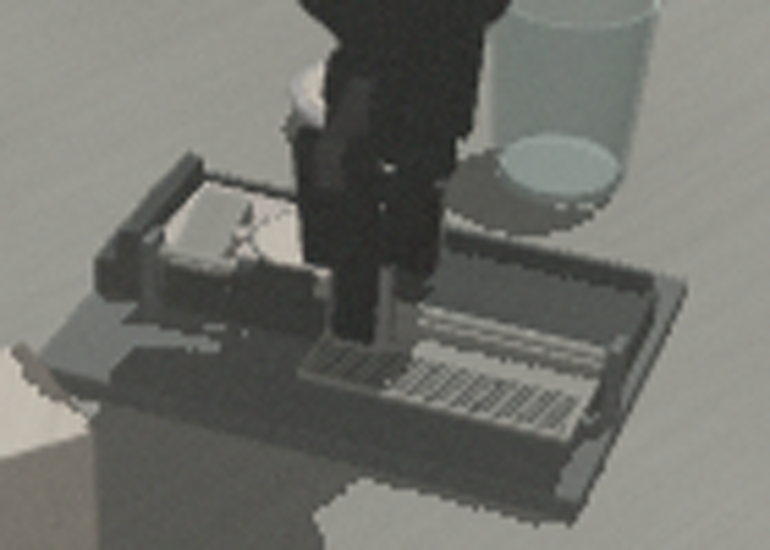

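View pics/w9.png

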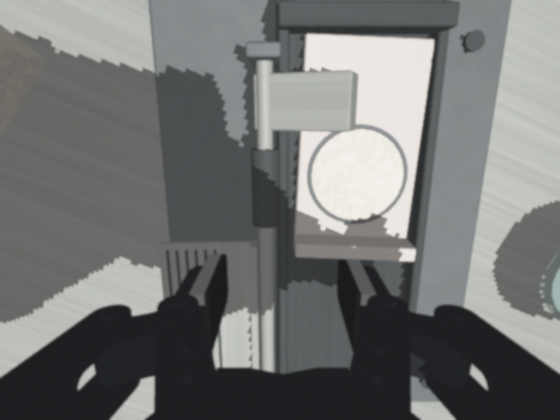

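>>> play_rows(series=[[[0,-1.5,0,0,0,0],[0,-3,0,0,0,0],[0,-3,0,0,0,0]]])

```text
time_s: 7.9
ee_pos: [553.2, 0.7, 21.0]
tcp_rot: [2.62, -1.729, -0.003]
contact_force: [-5.7, -2.8, 7.0]
gripper_width: 47.9
```

```bash
python3 look.py 10
```

```text
[-35.8  28.3  21. ] [-5.7 -2.8  7. ] 7.9
```

View pics/w10.png

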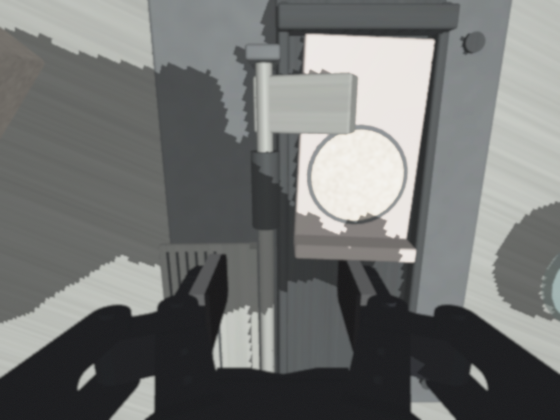

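```bash
python3 - <<'E'
from h import *
import cv2
s=bot.observe(); pose=(s['ee_pos'],s['tcp_rot'])
im=cv2.imread('pics/w10.png'); 
for c in (330,370,410): print(c,im[20:45,c].mean(1).astype(int))
for r in (26,27,28,29): print('stop',r,inS(onz('wrist',(370,r),38,pose)))
for q in ((310,34),(370,36),(430,39)): print('plate',q,inS(onz('wrist',q,30,pose)))
for q in ((297,258),(413,260)): print('lip rear top',q,inS(onz('wrist',q,42,pose)))
cv2.imwrite('pics/w10c.png',cv2.resize(im[0:120,240:480],None,fx=3.3,fy=3.3,interpolation=cv2.INTER_CUBIC))
E
```

```text
330 [ 95  96  95  94  94  92  88  80  68  56  50  49  51  74 128 185 220 229
 232 232 232 232 232 232 232]
370 [ 95  95  95  95  95  94  88  81  69  57  49  48  47  48  57  97 152 200
 223 229 231 231 231 231 231]
410 [ 96  95  96  95  95  93  89  81  69  57  50  50  49  49  52  65  91 130
 178 212 225 229 230 230 230]
stop 26 [60.4 -1.6 38. ]
stop 27 [60.1 -1.6 38. ]
stop 28 [59.8 -1.6 38. ]
stop 29 [59.5 -1.6 38. ]
plate (310, 34) [59.4 18.3 30. ]
plate (370, 36) [58.7 -3.6 30. ]
plate (430, 39) [ 57.7 -25.6  30. ]
lip rear top (297, 258) [-23.6  22.7  42. ]
lip rear top (413, 260) [-24.5 -23.3  42. ]
```

View pics/w10c.png

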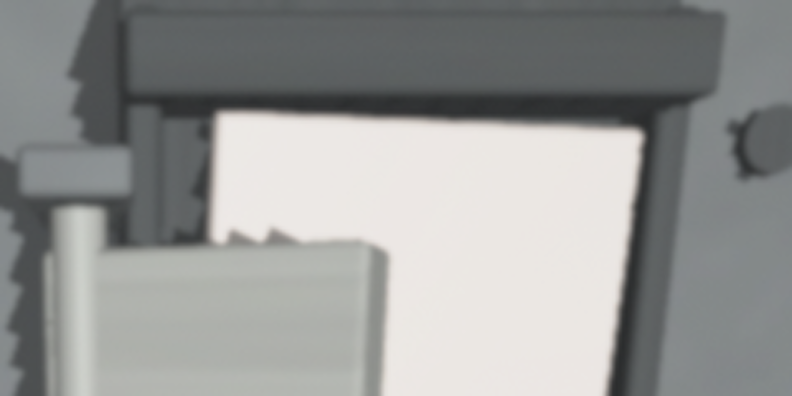

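>>> play_rows(series=[[[0,-1,0,0,0,0],[0,-2,0,0,0,0],[0,-2,0,0,0,0]]])

```text
time_s: 8.3
ee_pos: [553.3, 0.7, 20.8]
tcp_rot: [2.617, -1.729, -0.006]
contact_force: [-9.4, -4.6, 10.2]
gripper_width: 47.7
```

```bash
python3 look.py 11; python3 - <<'E'
import cv2
im=cv2.imread('pics/w11.png')
cv2.imwrite('pics/w11c.png',cv2.resize(im[0:280,240:480],None,fx=2.1,fy=2.1,interpolation=cv2.INTER_CUBIC))
E
```

```text
[-35.7  28.2  20.8] [-9.4 -4.6 10.2] 8.3
```

View pics/w11c.png

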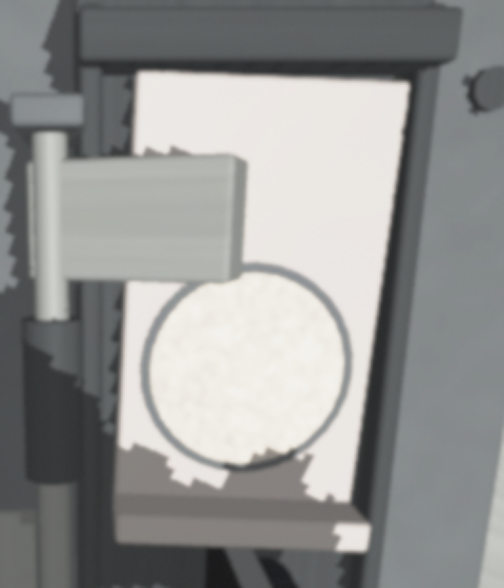

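View pics/s11c.png

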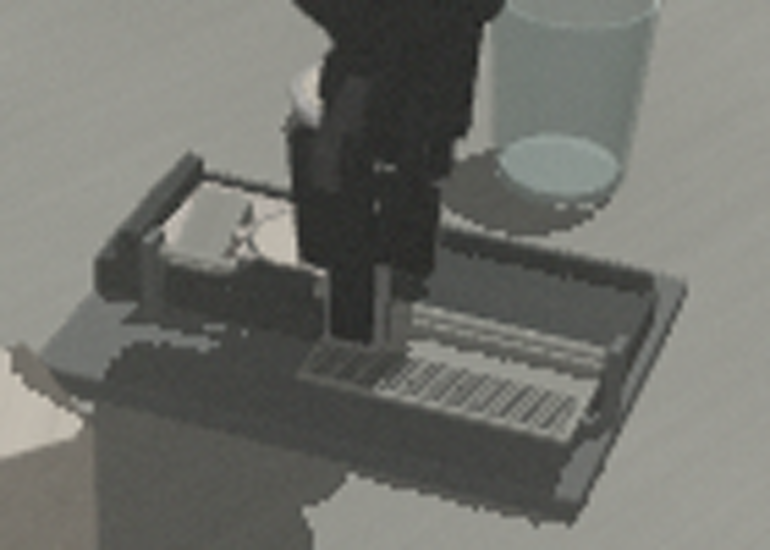

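>>> play_rows(series=[[[0,3,0,0,0,0],[0,7,0,0,0,0],[0,7,0,0,0,0]]])

```text
time_s: 8.7
ee_pos: [551.6, -0.1, 21.5]
tcp_rot: [-2.621, 1.728, -0.003]
contact_force: [2.1, 0.4, 4.4]
gripper_width: 48.0
```

>>> play_rows(series=[[[0,0,0.5,0,0,0],[0,0,1.2,0,0,0],[0,0,1.2,0,0,0]]], hand=0.65)

```text
time_s: 9.0
ee_pos: [551.0, -0.8, 19.9]
tcp_rot: [-2.622, 1.729, -0.002]
contact_force: [2.7, -1.0, 4.4]
gripper_width: 55.8
```

```bash
python3 look.py 12
```

```text
[-38.3  27.7  19.9] [ 2.7 -1.   4.4] 9.0
```

View pics/s12c.png

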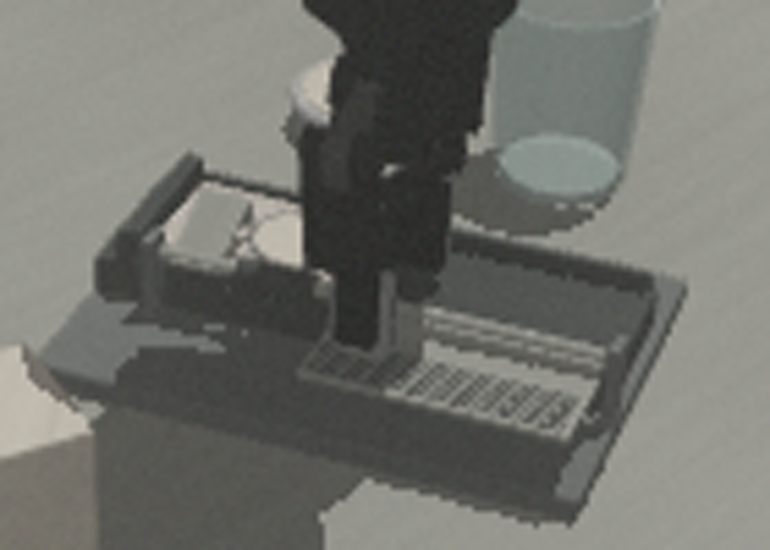

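View pics/w12.png

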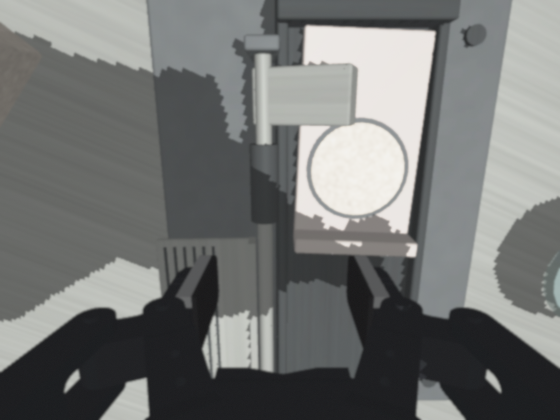

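>>> play_rows(series=[[[1,1,0.7,0,0,0],[3,1,1.7,0,0,0],[3,1,2,0,0,0]]], hand=0.74)

```text
time_s: 9.4
ee_pos: [549.6, -3.3, 17.5]
tcp_rot: [2.623, -1.728, -0.003]
contact_force: [-0.2, 0.6, 3.7]
gripper_width: 63.1
```

>>> play_rows(series=[[[0,-2,0,0,0,0],[0,-4,0,0,0,0],[0,-6,0,0,0,0],[0,-6,0,0,0,0]]])

```text
time_s: 9.8
ee_pos: [554.1, -2.1, 17.6]
tcp_rot: [2.62, -1.729, -0.004]
contact_force: [-6.0, -2.4, 5.5]
gripper_width: 63.3
```

```bash
python3 look.py 13
```

```text
[-36.   25.3  17.6] [-6.  -2.4  5.5] 9.8
```

View pics/s13c.png

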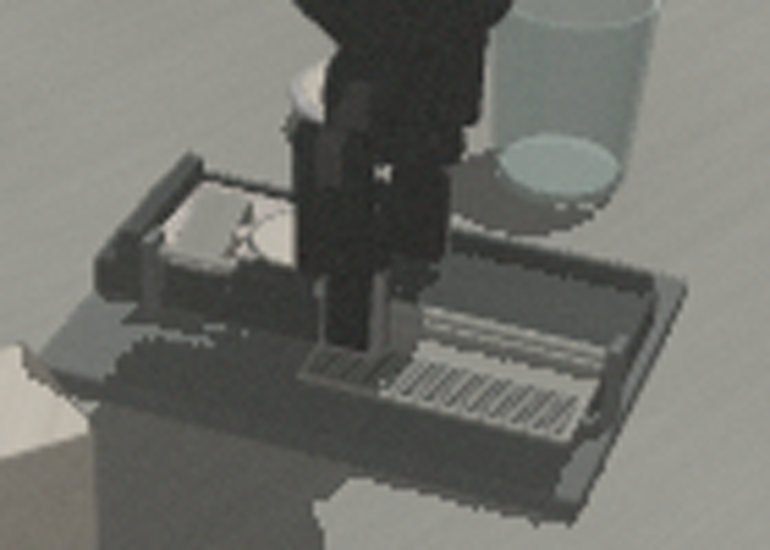

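View pics/w13.png

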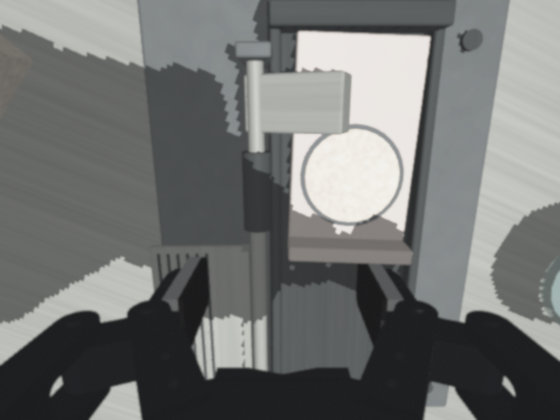

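>>> play_rows(series=[[[0,-1.5,0,0,0,0],[0,-3,0,0,0,0],[0,-3,0,0,0,0]]])

```text
time_s: 10.2
ee_pos: [554.3, -2.1, 17.5]
tcp_rot: [2.615, -1.729, -0.009]
contact_force: [-11.6, -4.0, 11.2]
gripper_width: 63.5
```

```bash
python3 look.py 14; python3 - <<'E'
from h import *
import cv2
s=bot.observe(); pose=(s['ee_pos'],s['tcp_rot'])
im=cv2.imread('pics/w14.png'); g=im.mean(2)
cv2.imwrite('pics/w14c.png',cv2.resize(im[0:280,230:470],None,fx=2.1,fy=2.1,interpolation=cv2.INTER_CUBIC))
for c in range(310,425,15):
    col=g[15:60,c]; r=15+np.argmax(col>140); st=15+np.argmax(col<72)
    print(c,'stop',st,inS(onz('wrist',(c,st),38,pose)),'plate',r,inS(onz('wrist',(c,r),30,pose)))
E
```

```text
[-35.9  25.2  17.5] [-11.6  -4.   11.2] 10.2
310 stop 25 [59.9 16.  38. ] plate 31 [59.6 15.4 30. ]
325 stop 25 [59.9 11.  38. ] plate 32 [59.2 10.1 30. ]
340 stop 25 [59.9  6.1 38. ] plate 32 [59.2  4.8 30. ]
355 stop 25 [59.8  1.1 38. ] plate 33 [58.9 -0.5 30. ]
370 stop 25 [59.8 -3.8 38. ] plate 33 [58.9 -5.8 30. ]
385 stop 25 [59.8 -8.8 38. ] plate 34 [ 58.5 -11.1  30. ]
400 stop 25 [ 59.8 -13.8  38. ] plate 34 [ 58.5 -16.4  30. ]
415 stop 25 [ 59.8 -18.7  38. ] plate 35 [ 58.2 -21.8  30. ]
```

View pics/w14c.png

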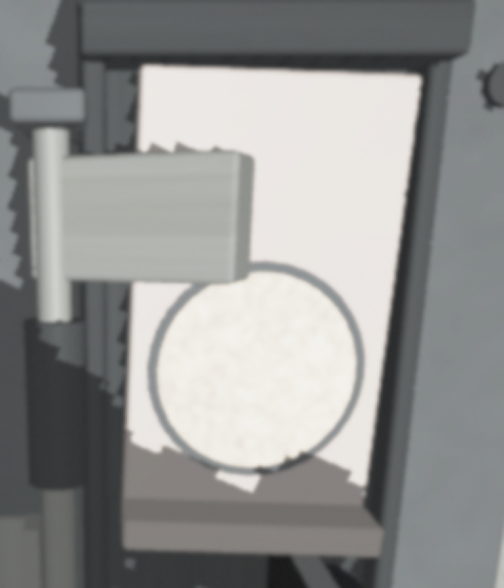

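```bash
python3 - <<'E'
from h import *
s=bot.observe(); pose=(s['ee_pos'],s['tcp_rot'])
f=lambda q:(230+q[0]/2.1,q[1]/2.1)
for n,q,z in [('plFR',(420,74),30),('plRR',(368,487),30),('plFL',(140,66),30),('plRL',(125,430),30),('lipRR',(380,554),42),('lipRL',(124,548),42),('railR top front',(432,62),32),('railR top rear',(384,550),32),('railL top in front',(105,65),32),('railL rear',(100,400),32),('stop L',(80,55),38),('stop R',(470,54),38)]:
    print(n,inS(onz('wrist',f(q),z,pose)))
print(np.degrees(s['tcp_rot']), goto(S(-36,25,17.5),yaw))
E
```

```text
plFR [ 58.1 -27.1  30. ]
plRR [-15.9 -25.3  30. ]
plFL [59.5 20.1 30. ]
plRL [-4.1 22.5 30. ]
lipRR [-24.6 -24.3  42. ]
lipRL [-23.3  22.8  42. ]
railR top front [ 59.5 -28.1  32. ]
railR top rear [-28.4 -29.   32. ]
railL top in front [59.3 26.  32. ]
railL rear [ 2.3 27.2 32. ]
stop L [59.6 29.9 38. ]
stop R [ 59.5 -31.6  38. ]
t 10.3 pos [554.2  -2.2  17.5] F [-11.4  -4.7  11. ] w 63.3
shift [0.2 0.1 0. ] turn deg [ 0.49  0.06 -0.14]
[149.83972174 -99.06084613  -0.49493345] None
```

>>> play_rows(series=[[[1,0,0,0,0,0],[2,0,0,0,0,0],[3,0,0,0,0,0],[4,0,0,0,0,0],[4,0,0,0,0,0]]])

```text
time_s: 10.8
ee_pos: [556.2, -4.7, 17.5]
tcp_rot: [2.617, -1.728, -0.009]
contact_force: [-11.5, -1.0, 10.8]
gripper_width: 63.2
```

```bash
cat > look2.py <<'E'
import sys
from h import *
import cv2
n=sys.argv[1]
s=bot.observe(); pose=(s['ee_pos'],s['tcp_rot']); print(inS(s['ee_pos']),s['contact_force'].round(1),s['time_s'])
im=bot.capture('wrist')[:,:,::-1].copy(); g=im.mean(2)
cv2.imwrite(f'pics/w{n}c.png',cv2.resize(im[0:280,230:470],None,fx=2.1,fy=2.1,interpolation=cv2.INTER_CUBIC))
for c in range(300,430,20):
    col=g[8:70,c]; 
    if col.max()<140: continue
    r=np.argmax(col>140); r=8+r-(col[r]-140)/(col[r]-col[r-1]); st=8+np.argmax(col<72)
    print(c,'stop',st,inS(onz('wrist',(c,st),38,pose)),'plate',round(r,1),inS(onz('wrist',(c,r),30,pose)))
E
python3 look2.py 15
```

```text
[-35.1  22.1  17.5] [-11.5  -1.   10.8] 10.8
300 stop 28 [59.8 16.3 38. ] plate 33.6 [59.6 15.9 30. ]
320 stop 28 [59.8  9.6 38. ] plate 33.4 [59.6  8.8 30. ]
340 stop 28 [59.8  3.  38. ] plate 33.4 [59.6  1.7 30. ]
360 stop 28 [59.8 -3.6 38. ] plate 33.4 [59.6 -5.3 30. ]
380 stop 28 [ 59.8 -10.3  38. ] plate 33.4 [ 59.6 -12.4  30. ]
400 stop 28 [ 59.7 -16.9  38. ] plate 33.4 [ 59.6 -19.5  30. ]
420 stop 28 [ 59.7 -23.5  38. ] plate 33.6 [ 59.5 -26.5  30. ]
```

View pics/w15c.png

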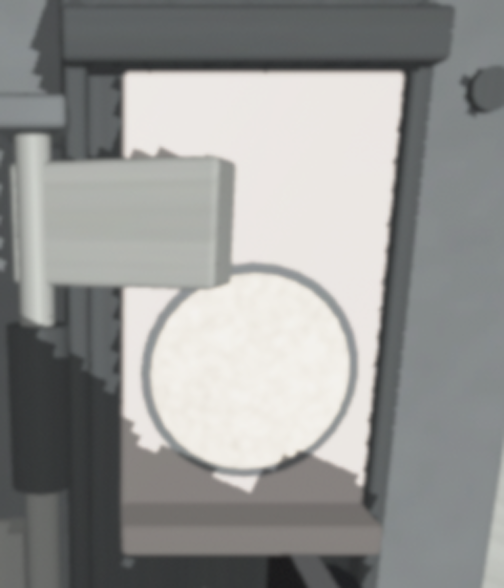

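>>> play_rows(series=[[[0,3,0,0,0,0],[0,6,0,0,0,0],[0,9,0,0,0,0],[0,11,0,0,0,0],[0,11,0,0,0,0]]])

```text
time_s: 11.35
ee_pos: [551.0, -8.3, 18.1]
tcp_rot: [-2.622, 1.729, -0.002]
contact_force: [3.1, 0.6, 4.2]
gripper_width: 63.4
```

```bash
python3 look2.py 16
```

```text
[-41.4  20.8  18.1] [3.1 0.6 4.2] 11.35
300 stop 8 [59.7 15.2 38. ] plate 14.8 [59.6 14.8 30. ]
320 stop 8 [59.7  8.5 38. ] plate 14.8 [59.5  7.7 30. ]
340 stop 8 [59.7  1.9 38. ] plate 14.8 [59.5  0.6 30. ]
360 stop 8 [59.7 -4.7 38. ] plate 14.8 [59.5 -6.4 30. ]
380 stop 8 [ 59.7 -11.3  38. ] plate 14.8 [ 59.5 -13.5  30. ]
400 stop 8 [ 59.7 -18.   38. ] plate 14.9 [ 59.5 -20.5  30. ]
```

View pics/w16c.png

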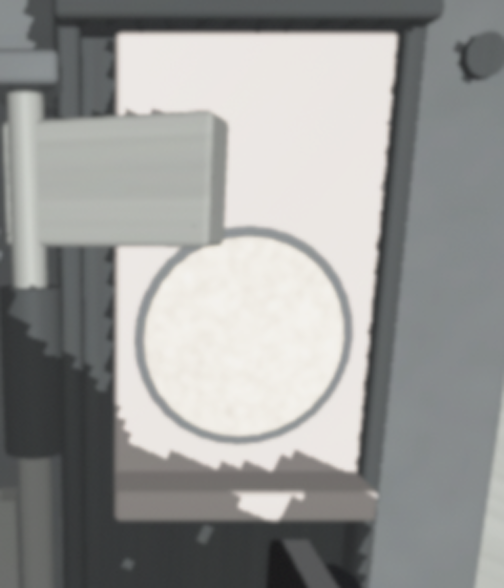

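Holder stays square and home; the pusher is clear of the lip by about 6 mm. Now let the clip close gently.

>>> play_rows(series=[[[0,0,-2,0,0,0],[0,0,-4,0,0,0],[0,0,-6,0,0,0],[0,0,-8,0,0,0],[0,0,-10,0,0,0]]])

```text
time_s: 11.9
ee_pos: [549.2, -8.4, 27.7]
tcp_rot: [2.622, -1.728, -0.002]
contact_force: [0.5, -0.4, -0.5]
gripper_width: 63.2
```

>>> play_rows(series=[[[0,0,-5,0,0,0],[0,0,-15,0,0,0],[0,0,-30,0,0,0],[0,0,-50,0,0,0],[0,0,-70,0,0,0]]])

```text
time_s: 12.4
ee_pos: [549.9, -8.2, 99.1]
tcp_rot: [2.623, -1.729, -0.0]
contact_force: [-0.2, -0.2, 0.2]
gripper_width: 62.9
```

>>> play_rows(series=[[[0,15,-20,0,0,0],[0,40,-40,0,0,0],[0,60,-60,0,0,0],[0,60,-60,0,0,0]]])

```text
time_s: 12.8
ee_pos: [493.3, -33.2, 160.6]
tcp_rot: [-2.621, 1.731, -0.003]
contact_force: [0.7, -0.5, -0.5]
gripper_width: 63.0
```

```bash
python3 - <<'E'
from h import *
import cv2
s=bot.observe(); pose=(s['ee_pos'],s['tcp_rot']); print(inS(s['ee_pos']),s['contact_force'].round(1),s['time_s'])
cv2.imwrite('pics/w17.png',bot.capture('wrist')[:,:,::-1])
im=bot.capture('side')[:,:,::-1]
cv2.imwrite('pics/s17c.png',cv2.resize(im[165:265,235:375],None,fx=5.5,fy=5.5,interpolation=cv2.INTER_CUBIC))
cv2.imwrite('pics/s17.png',im)
E
```

```text
[-104.2   20.7  160.6] [ 0.7 -0.5 -0.5] 12.8
```

View pics/w17.png

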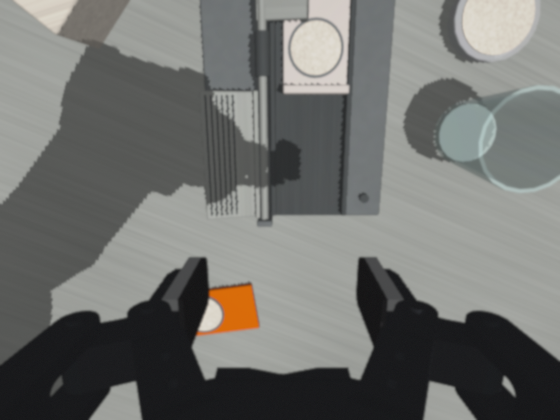

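View pics/s17c.png

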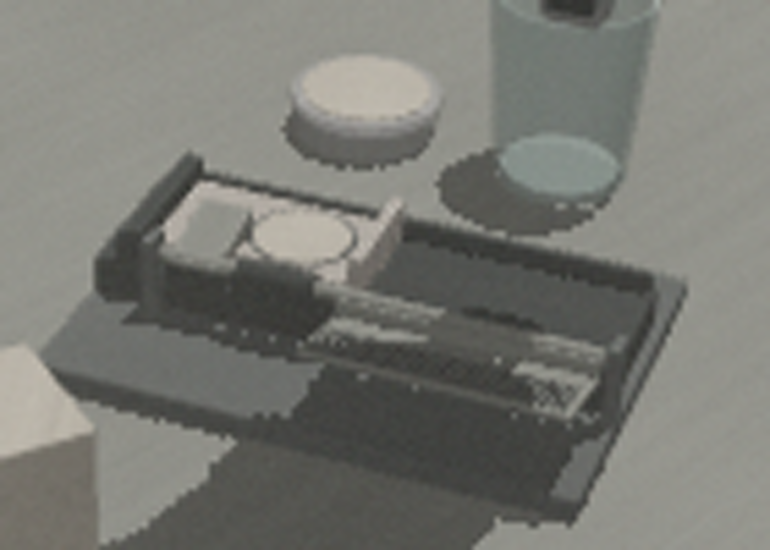

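View pics/s17.png

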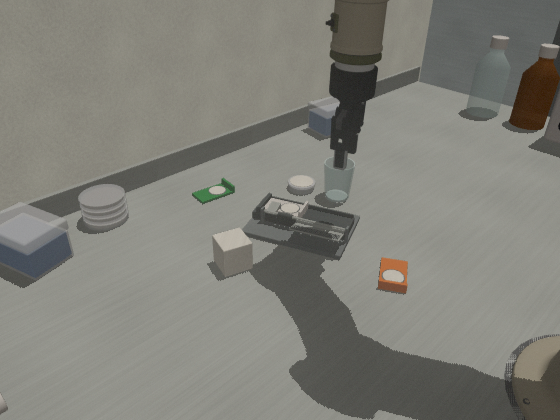

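```bash
python3 - <<'E'
from h import *
s=bot.observe(); pose=(s['ee_pos'],s['tcp_rot'])
for q in ((285,93),(349,93)): print(inS(onz('wrist',q,42,pose)))
print(bot.finish_job())
E
```

```text
[-21.4  19.3  42. ]
[-21.4 -26.9  42. ]
the job is handed in; nothing more can be done
None
```

The holder is fully home against the end stop, the clip has closed on it, and the job is handed in with the hand clear above the stage. The clock read about 13 s of the 38 s allowed.

- **How it went:** One fingertip pressed the thumb bar while the other pushed the lip along the channel. The bar read 4–5 N, rising to about 11 N while pushing against the stop. The holder first reached the stop about 1.5–2° crooked, and pushing harder did not straighten it. Still holding the bar down, I backed off, widened the jaws and pushed at the lip's other side, then dragged the fingertip about 3 mm sideways, which squared it. I then backed off the lip and raised the hand, and the clip closed.

- **Last checks:**
  - Before release, the holder's front edge read square to the stop, at stage x 59.5 to 59.6 mm across its width against 59.7 for the stop.
  - After release, the lip's rear face was still square, at stage x -21.4 mm against the nominal -24 mm. That view was from farther back; while the holder was against the stop, closer views gave about -24.
  - In the final side view the toe lies on the holder, the bar has sprung back up part way, and the beaker, dish and carton appear where they started. The force on the tool read about zero.

- **Disagreement:** The side and wrist pictures put the fingertips roughly 7–10 mm behind the TCP, not the stated 25 mm ahead. I trusted the pictures and came down slowly on the force readings; contact with the bar agreed with the pictures.

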